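# Weigh two pistons against each other and seat the heavier

## Task

Set the two pistons gently on opposite pans of the balance, one on each, let go and see which one is heavier. Then take the heavier piston off, set it upright over the spigot of the seating fixture and press it down until the platen is fully home, leaning on it for a moment with about 18 N once it has stopped and never with more than 30 N. Leave the lighter piston standing on its pan, put no more than 30 N on the pans, and do not disturb the other things on the bench.

Things in the scene. Friction and masses are not known exactly. Their poses are not given: they have to be found in the camera images.
- piston_a_mid (a point): centre (half-way up, on the axis) of one of two identical-looking plain aluminium engine pistons: upright cylinder 56 mm in diameter and 58 mm high, flat crown up, three dark ring grooves near the top; the point is 29 mm above its lower rim, z up along its axis. Open below: a round bore 40 mm wide and 16 mm deep in its underside. 0.19 to 0.53 kg; either piston may be the heavier and looks do not tell. Yaw does not matter.
- piston_b_mid (a point): the same point of the other piston, of the same shape and size.
- pan_left_top (a point): centre of the upper face of the steel balance pan on the balance's +y side: a round dish, 86 mm inside, rim 4 mm above the face. The face is about 115 mm over the bench with the beam level; the pan stays level and goes down and up by 14 mm as the beam tips (joint beam). It gives way under a light touch until the beam meets its hard stop. Its axes are those of the balance: y runs along the beam, from the right pan to the left.
- pan_right_top (a point): the same for the pan on the other (-y) side, 280 mm from the first along the beam. Between the pans, midway, stand the pivot cheeks and a small scale plate, up to 152 mm over the bench, with a thin pointer.
- balance: the bench balance: grey cast base 120 x 380 x 30 mm (its y axis along the beam), fixed to the bench; origin under the middle of the base. The equal-arm beam is pivoted 85 mm above it.
- beam (a joint): tilt of the balance beam, rad, -0.1 to 0.1 (stops): 0 level, positive when the left (+y) pan is down, negative when the right pan is down. Swings freely with light damping; with nearly equal loads it needs several seconds to tip over; it rests at a stop when it has decided.
- pan_left: the left pan with its stem; origin on its pin at the beam's end, 30 mm below the pan's face. Driving a held piston on against the pan's lower stop, even at 40 mm/s with a force stop, or gripping very hard there, can load the pan with over 30 N: let go a few mm above the stop (the pan sinks the rest of the way under the piston) and grip moderately, about 30 N.
- pan_right: the right pan with its stem; origin on its pin, 30 mm below the pan's face.
- platen_top (a point): centre of the upper face of the seating fixture's aluminium platen, a disc 70 mm in diameter; in its middle stands a chamfered spigot 36 mm in diameter and 11 mm high that enters the piston's bore (the point lies at the spigot's foot, where the piston's lower rim comes to rest). The platen slides straight down, stays where it is left, and does not sink under a piston's weight: it moves with about 9 N of push and weight together, then meets a hard stop.
- platen (a joint): how far the platen has been pressed down, m: 0 standing 12 mm proud of the block, 0.012 fully home, flush with the block's top. It starts between 0 and 3 mm. At the stop the force climbs within a fraction of a millimetre: creep the last 3 mm and read the force.
- fixture_top (a point): centre of the top of the seating fixture's dark steel block, 120 x 120 x 50 mm, fixed to the bench; the point is 50 mm above the bench, on the platen's axis.
- spray_can: bystander: a yellow can with a pale label, 56 mm in diameter and 160 mm high; origin under its middle.
- wrench: bystander: a steel open-ended wrench 170 mm long, lying flat; origin under its middle.
- bearing: bystander: a steel bearing ring 62 mm in diameter and 18 mm high with a 30 mm hole, lying flat; origin under its middle.
Mind the look-alikes: they are no part of the job. What is shaped like the part that bears piston_b_mid but green is not meant. What is shaped like the part that bears piston_a_mid but yellow is not meant.

How it is judged:
On the way, in this order (a step that is already met when the one before it is completed fails the run):
1. the two pistons stand on opposite pans, let go, and the beam has tipped to one side ((((contact force between piston_a and pan_left above 1 N and horizontal distance between piston_a_mid and pan_left_top below 0.03 m and angle between piston_a_mid's own z axis and vertical below 0.1 rad) and (contact force between piston_b and pan_right above 1 N and horizontal distance between piston_b_mid and pan_right_top below 0.03 m and angle between piston_b_mid's own z axis and vertical below 0.1 rad)) or ((contact force between piston_a and pan_right above 1 N and horizontal distance between piston_a_mid and pan_right_top below 0.03 m and angle between piston_a_mid's own z axis and vertical below 0.1 rad) and (contact force between piston_b and pan_left above 1 N and horizontal distance between piston_b_mid and pan_left_top below 0.03 m and angle between piston_b_mid's own z axis and vertical below 0.1 rad))) and contact force between the fingers and piston_a below 0.1 N and contact force between the fingers and piston_b below 0.1 N and (value of joint beam above 0.06 rad or value of joint beam below -0.06 rad)), for 0.3 s.
2. a piston sits over the fixture's spigot and is pressed on the platen with more than 12 N, the platen fully home (within 1.5 mm) ((((horizontal distance between piston_a_mid and platen_top below 0.004 m and z of piston_a_mid in the frame of platen_top between 0.026 and 0.031 m and angle between piston_a_mid's own z axis and vertical below 0.06 rad) and contact force between piston_a and platen above 12 N) or ((horizontal distance between piston_b_mid and platen_top below 0.004 m and z of piston_b_mid in the frame of platen_top between 0.026 and 0.031 m and angle between piston_b_mid's own z axis and vertical below 0.06 rad) and contact force between piston_b and platen above 12 N)) and value of joint platen above 0.0105 m), for 0.2 s.
At the end, for the whole second after the job is handed in: the heavier piston (piston_b is the heavier if it weighs more than piston_a's 3.53 N) stands upright over the spigot of the fixture, within 4 mm of the axis and seated on the platen, the platen home within 1.5 mm; the lighter stands upright on a pan within 30 mm of its centre; both at rest (value of joint platen above 0.0105 m and (((horizontal distance between piston_a_mid and platen_top below 0.004 m and z of piston_a_mid in the frame of platen_top between 0.026 and 0.031 m and angle between piston_a_mid's own z axis and vertical below 0.06 rad) and ((contact force between piston_b and pan_left above 1 N and horizontal distance between piston_b_mid and pan_left_top below 0.03 m and angle between piston_b_mid's own z axis and vertical below 0.1 rad) or (contact force between piston_b and pan_right above 1 N and horizontal distance between piston_b_mid and pan_right_top below 0.03 m and angle between piston_b_mid's own z axis and vertical below 0.1 rad)) and contact force between piston_b and anything else below 3.5316 N) or ((horizontal distance between piston_b_mid and platen_top below 0.004 m and z of piston_b_mid in the frame of platen_top between 0.026 and 0.031 m and angle between piston_b_mid's own z axis and vertical below 0.06 rad) and ((contact force between piston_a and pan_left above 1 N and horizontal distance between piston_a_mid and pan_left_top below 0.03 m and angle between piston_a_mid's own z axis and vertical below 0.1 rad) or (contact force between piston_a and pan_right above 1 N and horizontal distance between piston_a_mid and pan_right_top below 0.03 m and angle between piston_a_mid's own z axis and vertical below 0.1 rad)) and contact force between piston_b and anything else above 3.5316 N)) and linear speed of each of piston_a, piston_b below 0.02 m/s); the robot touches nothing.
It fails at once if a balance pan is loaded by a piston or the robot with more than 30 N (contact force between any of piston_a, piston_b, the arm, the fingers and pan_left above 30 N or contact force between any of piston_a, piston_b, the arm, the fingers and pan_right above 30 N).
It fails at once if a piston is pressed on the platen with more than 30 N (contact force between any of piston_a, piston_b and platen above 30 N).
It fails at once if the spray can, the wrench or the bearing ring is moved by more than 20 mm (distance of any of spray_can, wrench, bearing from where it was at the start of the episode above 0.02 m).
It also fails if it takes over 72 s, if anything falls off the work surface, if the arm or the gripper's body presses on something with over 40 N, if the wrist force passes 120 N, or if a joint passes its speed limit or range.

## Robot

A 6-joint arm with a two-finger parallel gripper is mounted at the origin on the work surface. World frame = base frame: x ahead of the robot, y to its left, z up, the work surface at z = 0. Lengths are in m, angles in rad, forces in N, time in s.
With the tool pointing down it reaches from about 0.2 to 0.875 m from the base axis. Payload 3.4 kg.
Tool frame: the origin (TCP) lies midway between the tips of the shut fingers; the grasp point (between the pads) lies 19 mm behind it; z points along the fingers, y is the line along which they close (so a half turn about z gives the same grasp; the last joint's range is limited). The gripper opens to 94 mm and grips with 3 to 60 N. Pads are 16 mm wide; open, the fingers measure 119 mm over their backs; the gripper's body (75 mm by 177 mm) begins 78 mm behind the grasp point.
Start: joints at [-1.385, 0.276, 1.505, -0, 1.361, -0.121], TCP at [0.174, -0.548, 0.205] pointing down, gripper open.
Joint ranges: [-2.89, 2.89], [-0.75, 2.08], [0.22, 2.7], [-1.18, 4.32], [0.11, 2.71], [-2.7, 2.7]. Speed limits (rad/s): [2.57, 2.57, 3.14, 3.14, 3.14, 3.14].

## Interface

Orientations are given as a 3x3 rotation matrix whose columns are the frame's x, y, z axes.
In Python, from station import r, snapshot, camera_model, spot_in, silhouettes, tip_of gives the robot as it stands. The module is installed in compiled form; this text tells all that it offers.
- The arm moves only by the tool jog_arm, never from a script. Its argument "motion" is a list of rows, each a list of 5 numbers: the shift along the tool's x, y, z in cm, then the turn about the tool's z in rad, then the finger opening in cm, from 0 to 9.4. A call has 1 to 20 rows; each row is the pose to reach, as a shift and turn from the pose commanded when the call began, along the tool's axes at that moment; what a row does not reach only later rows make up. A row lasts 1/12 s, in which the tool goes at most 41.7 mm and 7.16 degrees, less where a joint would pass 70% of its speed; a pose out of reach is approached as far as the arm can. A call with a gripper value outside its range is refused whole. The fingers move at their own pace and stop on an object; "grip_force" is the grip in N (left out, the last holds). Time passes only in rows, so rows that repeat a pose let the fingers close. It gives the time, the measured TCP pose, the force, the opening and the grip force at its end, in the units of the state.
- r.state(): the state, without advancing time (a new reading comes with each control period).
- snapshot(name): name is "scene" or "top" or "wrist"; returns the picture (384x512x3 uint8, blue, green, red); there is no depth.
- camera_model(name): a dict with "fx", "fy", "cx", "cy" (pixels), "k1" (the pictures are not rectified: a ray, as slopes to the right and down, at radius r is drawn at 1 + k1 r^2 times it, then the intrinsics apply), "R" (3x3) and "t" (3): a world point X has camera coordinates R X + t; the wrist camera has in their place "T_tool_cam" (4x4, takes a point from camera to tool coordinates, whose origin is the TCP and whose axes are the flange's). Camera axes: x right, y down, z forward; pixel columns grow to the right and rows downward; lengths in m; the calibration is good to about 2 mm. A picture is of the moment at which its call begins: read the wrist's pose just before it. camera_model takes no time and is no camera call.
- r.sign_off(): hands the job in; it is judged then, once.
Trained networks look in the newest picture that a camera, given by its name, has taken for a name from the list of things; names that differ only in an ending like _2 or _b are one class to them, and where a whole thing is asked for, a point or a joint stands for the part that bears it (a point fixed in the world has none). Each returns a list of dicts, best first, with "confidence" (0 to 1); they miss things now and then, are a little off and sometimes report something else, mostly with a low value. They report only what shows in the picture. A call takes as long as a camera call. They do not tell look-alikes from the thing itself.
- spot_in(camera, thing): "bbox" ([left, top, right, bottom] in pixels, round what is visible of it).
- silhouettes(camera, thing): "mask" (384x512 bool, what is visible of it) and "bbox" ([left, top, right, bottom] in pixels, round what is visible of it).
- tip_of(camera, thing): "location" ([column, row] in pixels: a listed point, or the origin of a listed thing).
The state is a dict: "time": time; "joint_pos": joint angles; "qd": joint speeds; "joint_efforts": joint torques, N m; "position": TCP position; "tcp_rot": TCP orientation; "contact_force": force on the tool from outside, world axes, zero at the start; "torque": the same for the moment, N m; "width": finger opening in m; "grip_force": force on a finger pad.
Only numpy, scipy, OpenCV 4.12 (cv2) and the standard library are available. Lean on these libraries where they do the work, as an engineer would, in place of code of your own. Each camera call takes 0.05 s, during which the arm holds its last target. There are 200 camera calls.

## Working session

There is one attempt and no reset: what is moved stays moved. The work goes in short steps, Python scripts to look and compute and a tool call to move; the robot and the scene stay as the last step left them, time stands still between calls to the robot, and variables do not carry over. Pictures are saved under pics/ and viewed, at most 10 in all, crops included, and the job is handed in when it is done.

Besides the shell and the picture viewer there is one more tool, called after ">>>" as name(argument=value, ...) on one line, values as JSON. jog_arm: Moves the arm, as the interface text tells. Its arguments: {"type":"object","properties":{"motion":{"type":"array","items":{"type":"array","items":{"type":"number"}}},"grip_force":{"type":"number"}},"required":["motion"]}

```bash
mkdir -p pics; cat > h.py <<'E'
import numpy as np, cv2
from station import r, snapshot, camera_model, spot_in, silhouettes, tip_of
def ray(name, px, pose=None):
    m=camera_model(name)
    d=np.array([(px[0]-m['cx'])/m['fx'],(px[1]-m['cy'])/m['fy']])
    u=d.copy()
    for _ in range(20): u=d/(1+m['k1']*(u@u))
    v=np.array([u[0],u[1],1.])
    if name=='wrist':
        s=pose or r.state(); T=np.array(m['T_tool_cam']); R=np.array(s['tcp_rot'])
        return R@T[:3,3]+np.array(s['position']), R@T[:3,:3]@v
    R=np.array(m['R']); t=np.array(m['t'])
    return -R.T@t, R.T@v
def at_z(name,px,z,pose=None):
    o,d=ray(name,px,pose); return o+d*(z-o[2])/d[2]
E
python3 - <<'E'
from h import *
s=r.state(); print(s['time'],s['position'],np.round(s['tcp_rot'],3).tolist())
for c in('scene','top'):
    im=snapshot(c); cv2.imwrite(f'pics/{c}1.png',im)
    m=camera_model(c); print(c,'cam at',np.round(-np.array(m['R']).T@np.array(m['t']),3))
    for th,z in(('piston_a_mid',.029),('pan_left_top',.115),('pan_right_top',.115),('platen_top',.06),('fixture_top',.05),('balance',0),('spray_can',0),('wrench',0),('bearing',0)):
        for d in tip_of(c,th)[:4]:
            print(c,th,round(d['confidence'],2),np.round(d['location']),np.round(at_z(c,d['location'],z)[:2],3))
E
```

```text
0.0 [ 0.17355401 -0.54758957  0.20463848] [[0.953, 0.302, -0.0], [0.302, -0.953, 0.002], [0.0, -0.002, -1.0]]
scene cam at [ 1.296 -0.735  1.235]
scene piston_a_mid 0.77 [285. 148.] [0.392 0.274]
scene piston_a_mid 0.7 [270. 164.] [0.419 0.169]
scene pan_left_top 0.71 [312. 178.] [0.626 0.158]
scene pan_right_top 0.83 [247. 220.] [ 0.616 -0.125]
scene pan_right_top 0.65 [359. 172.] [0.714 0.301]
scene platen_top 0.56 [174. 225.] [ 0.441 -0.283]
scene platen_top 0.55 [170. 300.] [ 0.65  -0.449]
scene fixture_top 0.71 [176. 228.] [ 0.448 -0.28 ]
scene spray_can 0.85 [358. 176.] [0.663 0.391]
scene wrench 0.96 [177. 304.] [ 0.644 -0.426]
scene bearing 0.5 [202. 277.] [ 0.62  -0.316]
top cam at [ 0.471 -0.007  1.35 ]
top piston_a_mid 0.83 [137. 242.] [0.414 0.287]
top piston_a_mid 0.63 [180. 241.] [0.416 0.168]
top piston_a_mid 0.32 [ 97. 158.] [0.651 0.4  ]
top pan_left_top 0.81 [184. 164.] [0.619 0.144]
top pan_left_top 0.35 [343. 230.] [ 0.441 -0.264]
top pan_right_top 0.62 [290. 160.] [ 0.623 -0.129]
top platen_top 0.69 [347. 230.] [ 0.439 -0.287]
top fixture_top 0.61 [344. 229.] [ 0.441 -0.279]
top balance 0.72 [236. 166.] [0.623 0.01 ]
top wrench 0.87 [392. 161.] [ 0.632 -0.435]
top bearing 0.51 [352. 167.] [ 0.616 -0.318]
```

```bash
python3 -c "
import cv2,numpy as np
a=cv2.imread('pics/scene1.png');b=cv2.imread('pics/top1.png')
cv2.imwrite('pics/both.png',cv2.resize(np.vstack([a,b]),None,fx=.78,fy=.78))"
```

```text
(no output)
```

View pics/top1.png

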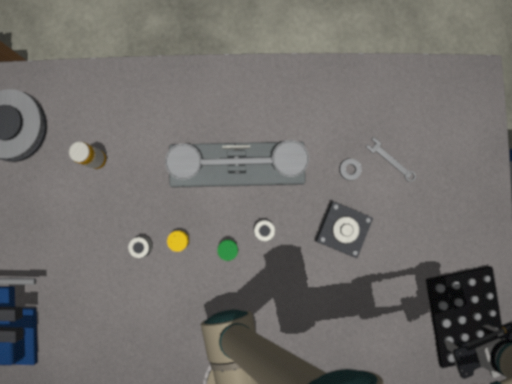

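View pics/scene1.png

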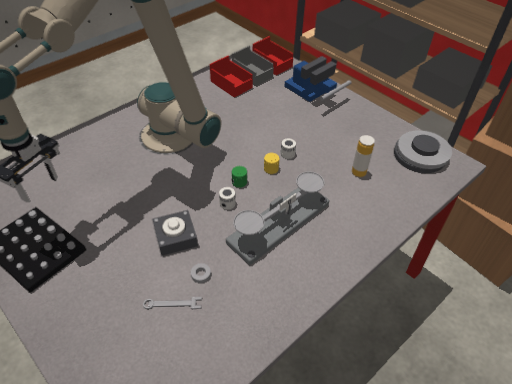

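Top view: aluminium pistons at about (139,246) and (264,230), green look-alike at (228,249), yellow at (177,240), and the bearing at (350,169). The balance pans are at (184,161) and (290,158), and the fixture at (345,230). I'm choosing the two plain aluminium ones and checking them in a close crop.

```bash
python3 - <<'E'
from h import *
im=cv2.imread('pics/top1.png'); sc=cv2.imread('pics/scene1.png')
a=cv2.resize(im[200:280,110:290],(720,320),interpolation=cv2.INTER_CUBIC)
b=cv2.resize(sc[130:215,210:320],None,fx=3.2,fy=3.2,interpolation=cv2.INTER_CUBIC)
o=np.zeros((a.shape[0]+b.shape[0],720,3),np.uint8);o[:320]=a;o[320:,:b.shape[1]]=b
cv2.imwrite('pics/crop1.png',o)
for p in((139,246),(264,230),(177,239),(228,249)): print(p,at_z('top',p,.05)[:2].round(3))
for p in((345,230),(184,161),(290,158)): print(p,at_z('top',p,.115 if p[1]<200 else .065)[:2].round(3))
m=camera_model('wrist');print({k:np.round(v,3).tolist() for k,v in m.items()})
E
```

```text
(139, 246) [0.405 0.278]
(264, 230) [ 0.443 -0.062]
(177, 239) [0.422 0.174]
(228, 249) [0.393 0.037]
(345, 230) [ 0.438 -0.28 ]
(184, 161) [0.626 0.145]
(290, 158) [ 0.629 -0.13 ]
{'fx': 325.319, 'fy': 325.319, 'cx': 256.067, 'cy': 187.235, 'k1': -0.018, 'T_tool_cam': [[0.0, -0.959, -0.282, 0.083], [1.0, 0.0, 0.001, -0.002], [-0.001, -0.282, 0.959, -0.18], [0.0, 0.0, 0.0, 1.0]]}
```

View pics/crop1.png

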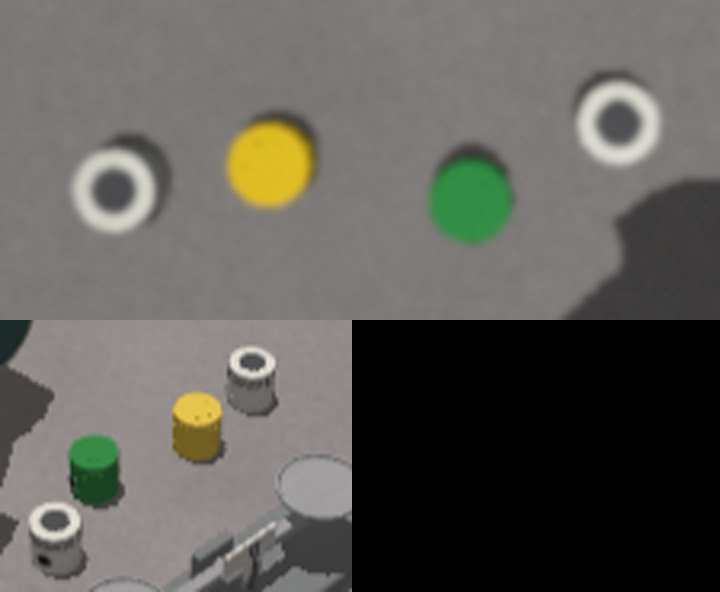

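The crop shows two plain aluminium pistons standing crown up (one at the left, one at the right end). Yellow and green are the look-alikes. I'm going over the near piston at (0.443, -0.062).

>>> jog_arm(motion=[[40, -38, 0, 0, 9.4], [40, -38, 0, 0, 9.4], [40, -38, 0, 0, 9.4], [40, -38, 0, 0, 9.4], [40, -38, 0, 0, 9.4], [40, -38, 0, 0, 9.4], [40, -38, 0, 0, 9.4], [40, -38, 0, 0, 9.4], [40, -38, 0, 0, 9.4], [40, -38, 0, 0, 9.4], [40, -38, 0, 0, 9.4], [40, -38, 0, 0, 9.4], [40, -38, 0, 0, 9.4], [40, -38, 0, 0, 9.4], [40, -38, 0, 0, 9.4], [40, -38, 0, 0, 9.4]], grip_force=30)

```text
time: 2.33
position: [0.4399, -0.0654, 0.2054]
tcp_rot: [[0.953, 0.304, -0.001], [0.304, -0.953, -0.001], [-0.001, 0.001, -1.0]]
contact_force: [-0.5, -0.3, 1.0]
width: 0.0939
grip_force: 0.0
```

```bash
cat >> h.py <<'E'
def tool_shift(xyz, s=None):
    s=s or r.state(); return np.round(100*np.array(s['tcp_rot']).T@(np.array(xyz)-s['position']),2)
def circ(im,px,z,rad,pose,tol=60):
    "fit the bright disc of known radius near px in wrist view; returns world centre at z"
    pass
E
python3 - <<'E'
from h import *
s=r.state(); print(s['time'],s['position'],s['joint_pos'],s['contact_force'])
im=snapshot('wrist'); cv2.imwrite('pics/w1.png',im)
for th,z in(('piston_a_mid',.029),('platen_top',.06),('pan_right_top',.115)):
    for d in tip_of('wrist',th)[:3]: print(th,d['confidence'],d['location'],at_z('wrist',d['location'],z,s).round(4))
for d in silhouettes('wrist','piston_a_mid')[:3]: print(d['bbox'])
E
```

```text
2.3333 [ 0.43989142 -0.06537455  0.20535774] [-3.03042015e-01  7.80512383e-02  1.75853630e+00 -1.38326066e-03
  1.30549283e+00  9.59484903e-01] [-0.49685197 -0.2989001   0.96211668]
piston_a_mid 0.64 [34.9, 120.0] [0.4184 0.1811 0.029 ]
platen_top 0.78 [446.1, 235.7] [ 0.438 -0.284  0.06 ]
pan_right_top 0.35 [505.1, 87.4] [ 0.5837 -0.2284  0.115 ]
[0.0, 91.8, 79.2, 149.9]
[409.1, 202.7, 479.5, 262.0]
```

View pics/w1.png

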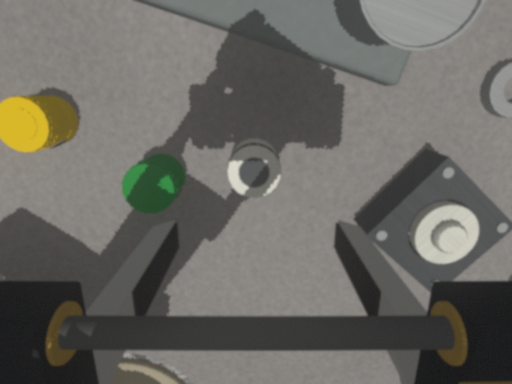

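The wrist view shows the piston crown around (254,171), the green look-alike at (154,183), the fixture spigot at (448,236) and the right pan's dish at about (422,0).

```bash
python3 - <<'E'
from h import *
im=cv2.imread('pics/w1.png')
g=im[125:215,205:305]; k=cv2.cvtColor(g,cv2.COLOR_BGR2HSV)
cs=cv2.HoughCircles(cv2.GaussianBlur(im[:,:,1],(3,3),0)[125:215,205:305],cv2.HOUGH_GRADIENT,1,5,param1=80,param2=10,minRadius=24,maxRadius=31)
print(None if cs is None else cs[0][:4]+[205,125,0])
cs2=cv2.HoughCircles(im[125:215,205:305,1],cv2.HOUGH_GRADIENT,1,5,param1=80,param2=10,minRadius=10,maxRadius=18)
print(None if cs2 is None else cs2[0][:4]+[205,125,0])
for p in((254,171),(254,173)):
    X=at_z('wrist',p,.058); print(X.round(4), tool_shift([X[0],X[1],.022]))
cs=cv2.HoughCircles(im[190:280,400:500,1],cv2.HOUGH_GRADIENT,1,5,param1=80,param2=10,minRadius=15,maxRadius=40)
print(cs[0][:6]+[400,190,0])
E
```

```text
[[253.5        170.5         27.10000038]]
[[253.5        171.5         14.89999962]
 [256.5        155.5         17.39999962]
 [249.5        157.5         17.39999962]]
[ 0.4428 -0.0618  0.058 ] [ 0.45 -0.37 18.35]
[ 0.4408 -0.0624  0.058 ] [ 0.24 -0.37 18.35]
[[448.5        239.5         33.79999924]
 [443.5        227.5         35.40000153]
 [444.5        236.5         34.90000153]
 [452.5        242.5         38.29999924]
 [449.5        230.5         29.29999924]
 [439.5        233.5         29.20000076]]
```

>>> jog_arm(motion=[[0.4, -0.4, 4, 0, 9.4], [0.4, -0.4, 8, 0, 9.4], [0.4, -0.4, 12, 0, 9.4], [0.4, -0.4, 15, 0, 9.4], [0.4, -0.4, 17, 0, 9.4], [0.4, -0.4, 18.3, 0, 9.4], [0.4, -0.4, 18.3, 0, 9.4], [0.4, -0.4, 18.3, 0, 4], [0.4, -0.4, 18.3, 0, 4], [0.4, -0.4, 18.3, 0, 4], [0.4, -0.4, 18.3, 0, 4], [0.4, -0.4, 18.3, 0, 4], [0.4, -0.4, 18.3, 0, 4], [0.4, -0.4, 18.3, 0, 4]], grip_force=30)

```text
time: 3.75
position: [0.4437, -0.0608, 0.0232]
tcp_rot: [[0.953, 0.303, 0.002], [0.303, -0.953, -0.002], [0.002, 0.002, -1.0]]
contact_force: [-1.3, -2.9, 3.8]
width: 0.0558
grip_force: 30.0
```

>>> jog_arm(motion=[[0, 0, -4, 0, 4], [0, 0, -8, 0, 4], [0, 0, -12, 0, 4], [3, 4, -16, 0, 4], [6, 8, -18, 0, 4], [8, 11, -18, 0, 4], [9, 12.3, -18, 0, 4], [9, 12.3, -18, 0, 4], [9, 12.3, -18, 0, 4]])

```text
time: 4.5
position: [0.5666, -0.1511, 0.2008]
tcp_rot: [[0.954, 0.301, -0.002], [0.301, -0.954, 0.001], [-0.002, -0.002, -1.0]]
contact_force: [-0.5, 0.8, -4.2]
width: 0.0557
grip_force: 30.0
```

```bash
python3 - <<'E'
from h import *
s=r.state(); print(s['time'],s['position'],s['width'],s['contact_force'])
im=snapshot('wrist'); cv2.imwrite('pics/w2.png',im)
for th,z in(('pan_right_top',.115),('pan_left_top',.115),('platen_top',.06)):
    for d in tip_of('wrist',th)[:3]: print(th,d['confidence'],d['location'],at_z('wrist',d['location'],z,s).round(4))
    for d in spot_in('wrist',th)[:2]: print(d['confidence'],d['bbox'])
E
```

```text
4.5 [ 0.56662166 -0.1511386   0.20078869] 0.05568759034249375 [-0.50392278  0.82438735 -4.20817686]
pan_right_top 0.57 [254.2, 116.9] [ 0.6264 -0.1288  0.115 ]
0.73 [192.8, 49.9, 318.4, 178.4]
platen_top 0.28 [332.1, 304.9] [ 0.4465 -0.2794  0.06  ]
```

View pics/w2.png

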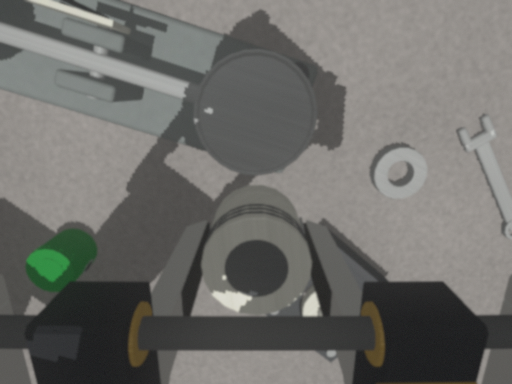

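The wrist view shows the right pan's dish centred at about (256,111), radius about 62, with the held piston below it.

```bash
python3 - <<'E'
from h import *
im=cv2.imread('pics/w2.png')
cs=cv2.HoughCircles(im[:,:,1],cv2.HOUGH_GRADIENT,1,5,param1=60,param2=20,minRadius=55,maxRadius=70)
print(cs[0][:3])
for p in((256,111.5),tuple(cs[0][0][:2])):
    X=at_z('wrist',p,.118); print(X.round(4), tool_shift([X[0],X[1],.2]))
e=[at_z('wrist',p,.118) for p in((194,111.5),(318,111.5))]; print(np.linalg.norm(e[0]-e[1]))
E
```

```text
[[255.5 271.5  58.3]
 [255.5 258.5  56.1]
 [253.5 111.5  62.5]]
[ 0.6293 -0.1271  0.118 ] [ 6.82 -0.17  0.24]
[ 0.4924 -0.1701  0.118 ] [-7.53 -0.21  0.25]
0.09854015609903734
```

>>> jog_arm(motion=[[3.5, -0.2, 0, 0, 4], [6, -0.2, 0, 0, 4], [6.8, -0.2, 1, 0, 4], [6.8, -0.2, 2.5, 0, 4], [6.8, -0.2, 4, 0, 4], [6.8, -0.2, 4.5, 0, 4], [6.8, -0.2, 5, 0, 4], [6.8, -0.2, 5.4, 0, 4], [6.8, -0.2, 5.8, 0, 4], [6.8, -0.2, 6.2, 0, 4], [6.8, -0.2, 6.5, 0, 4], [6.8, -0.2, 6.5, 0, 4]])

```text
time: 5.85
position: [0.6297, -0.1278, 0.1371]
tcp_rot: [[0.953, 0.302, -0.0], [0.302, -0.953, 0.0], [-0.0, -0.0, -1.0]]
contact_force: [0.8, 1.2, -4.4]
width: 0.0554
grip_force: 30.0
```

>>> jog_arm(motion=[[0, 0, 0.2, 0, 4], [0, 0, 0.4, 0, 4], [0, 0, 0.6, 0, 4], [0, 0, 0.7, 0, 4], [0, 0, 0.7, 0, 4]])

```text
time: 6.27
position: [0.6298, -0.1277, 0.1301]
tcp_rot: [[0.953, 0.302, -0.001], [0.302, -0.953, 0.0], [-0.001, -0.0, -1.0]]
contact_force: [1.0, -0.3, -4.4]
width: 0.0558
grip_force: 30.0
```

>>> jog_arm(motion=[[0, 0, 0, 0, 7.5], [0, 0, 0, 0, 7.5], [0, 0, 0, 0, 7.5], [0, 0, 0, 0, 8], [0, 0, 0, 0, 8]])

```text
time: 6.68
position: [0.6303, -0.1279, 0.1311]
tcp_rot: [[0.953, 0.302, 0.001], [0.302, -0.953, -0.0], [0.001, 0.001, -1.0]]
contact_force: [0.8, 0.3, -0.0]
width: 0.0799
grip_force: 0.0
```

```bash
python3 - <<'E'
from h import *
s=r.state(); print(s['position'],s['contact_force'],s['width'])
im=snapshot('scene'); cv2.imwrite('pics/s2.png',cv2.resize(im[130:260,210:370],None,fx=4,fy=4,interpolation=cv2.INTER_CUBIC))
im=snapshot('wrist');cv2.imwrite('pics/w3.png',im)
E
```

```text
[ 0.63032086 -0.12785707  0.13106547] [ 0.79543904  0.33884971 -0.01592226] 0.07985960227145981
```

View pics/s2.png

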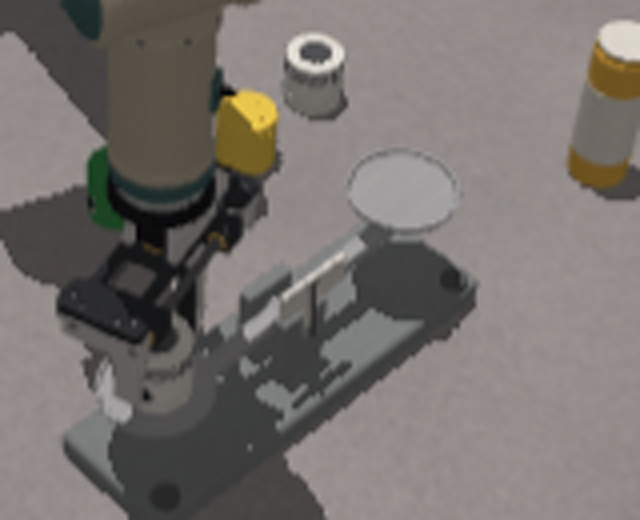

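The picture shows the first piston standing upright on the lowered right pan, the left pan raised, and the second piston at the upper middle beyond the yellow look-alike. Next is the second piston.

>>> jog_arm(motion=[[0, 0, -2, 0, 8], [0, 0, -5, 0, 9.4], [0, 0, -8.5, 0, 9.4], [-1.5, -4, -9, 0, 9.4], [-9.2, -45.5, -9, 0, 9.4], [-9.2, -45.5, -9, 0, 9.4], [-9.2, -45.5, -9, 0, 9.4], [-9.2, -45.5, -9, 0, 9.4], [-9.2, -45.5, -9, 0, 9.4], [-9.2, -45.5, -9, 0, 9.4], [-9.2, -45.5, -9, 0, 9.4], [-9.2, -45.5, -9, 0, 9.4], [-9.2, -45.5, -9, 0, 9.4], [-9.2, -45.5, -9, 0, 9.4], [-9.2, -45.5, -9, 0, 9.4], [-9.2, -45.5, -9, 0, 9.4], [-9.2, -45.5, -9, 0, 9.4], [-9.2, -45.5, -9, 0, 9.4]])

```text
time: 8.28
position: [0.4057, 0.2772, 0.2205]
tcp_rot: [[0.954, 0.301, 0.001], [0.301, -0.954, -0.001], [0.0, 0.001, -1.0]]
contact_force: [-0.8, 0.5, -1.1]
width: 0.0939
grip_force: 0.0
```

```bash
python3 - <<'E'
from h import *
s=r.state(); print(s['time'],s['position'],s['joint_pos'].round(2))
im=snapshot('wrist'); cv2.imwrite('pics/w4.png',im)
cs=cv2.HoughCircles(cv2.GaussianBlur(im[:,:,1],(3,3),0)[:300],cv2.HOUGH_GRADIENT,1,5,param1=80,param2=12,minRadius=24,maxRadius=31)
print(cs[0][:6])
for c in cs[0][:3]:
    X=at_z('wrist',c[:2],.058,s); print(X.round(4),tool_shift([X[0],X[1],.022],s))
for d in silhouettes('wrist','piston_a_mid')[:3]: print(d['confidence'],d['bbox'])
for th in('piston_a_mid',):
    for d in tip_of('wrist',th)[:3]: print(th,d['confidence'],d['location'],at_z('wrist',d['location'],.029,s).round(4))
E
```

```text
8.2833 [0.40565551 0.27715341 0.22045854] [ 0.46  0.14  1.65 -0.    1.35  1.72]
[[252.5 172.5  25.4]
 [346.5 186.5  25.2]
 [427.5 223.5  24.6]
 [450.5 248.5  26.8]
 [251.5 177.5  29.3]]
[0.4034 0.2819 0.058 ] [-0.08 -0.54 19.85]
[0.4194 0.1787 0.058 ] [-1.66  9.79 19.86]
[0.4064 0.0734 0.058 ] [-6.07 19.44 19.86]
0.74 [230.1, 139.4, 281.7, 198.0]
0.59 [314.4, 153.2, 371.3, 211.8]
piston_a_mid 0.84 [250.1, 164.3] [0.4051 0.2856 0.029 ]
piston_a_mid 0.65 [343.0, 180.7] [0.4193 0.1747 0.029 ]
```

View pics/w4.png

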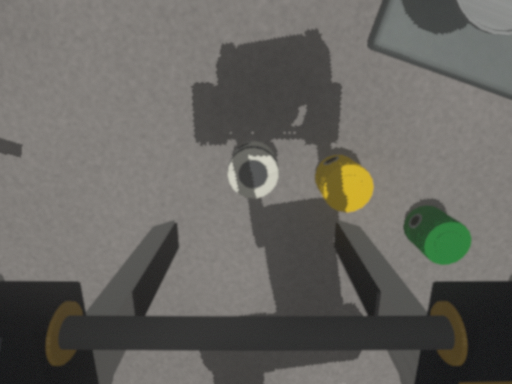

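The wrist view shows the second plain piston's crown at (253,173) and the yellow look-alike at (346,186). I'll grasp it.

>>> jog_arm(motion=[[0, -0.5, 4, 0, 9.4], [0, -0.5, 8, 0, 9.4], [0, -0.5, 12, 0, 9.4], [0, -0.5, 16, 0, 9.4], [0, -0.5, 18.5, 0, 9.4], [0, -0.5, 19.8, 0, 9.4], [0, -0.5, 19.8, 0, 9.4], [0, -0.5, 19.8, 0, 4], [0, -0.5, 19.8, 0, 4], [0, -0.5, 19.8, 0, 4], [0, -0.5, 19.8, 0, 4], [0, -0.5, 19.8, 0, 4], [0, -0.5, 19.8, 0, 4], [0, -0.5, 19.8, 0, 4]], grip_force=30)

```text
time: 9.6
position: [0.4042, 0.2823, 0.0233]
tcp_rot: [[0.953, 0.303, 0.002], [0.303, -0.953, -0.001], [0.002, 0.002, -1.0]]
contact_force: [0.4, -4.2, 5.2]
width: 0.0557
grip_force: 30.0
```

>>> jog_arm(motion=[[0, 0, -4, 0, 4], [0, 0, -8, 0, 4], [0, 0, -12, 0, 4], [1, 2, -16, 0, 4], [3, 5, -18, 0, 4], [5, 9, -18, 0, 4], [7, 12.5, -18, 0, 4], [9, 16, -18, 0, 4], [10.7, 19, -18, 0, 4], [10.7, 19, -18, 0, 4], [10.7, 19, -18, 0, 4]])

```text
time: 10.52
position: [0.5632, 0.133, 0.2009]
tcp_rot: [[0.954, 0.299, -0.003], [0.299, -0.954, 0.001], [-0.002, -0.001, -1.0]]
contact_force: [-1.6, -0.2, -3.8]
width: 0.0556
grip_force: 30.0
```

```bash
python3 - <<'E'
from h import *
s=r.state(); print(s['time'],s['position'],s['width'],s['contact_force'])
im=snapshot('wrist'); cv2.imwrite('pics/w5.png',im)
cs=cv2.HoughCircles(im[:220,:,1],cv2.HOUGH_GRADIENT,1,5,param1=60,param2=20,minRadius=55,maxRadius=76)
print(cs[0][:5])
for c in cs[0][:3]:
    X=at_z('wrist',c[:2],.13,s); print(X.round(4),tool_shift([X[0],X[1],.2],s))
for th,z in(('pan_left_top',.128),):
    for d in tip_of('wrist',th)[:3]: print(th,d['confidence'],d['location'],at_z('wrist',d['location'],z,s).round(4))
    for d in spot_in('wrist',th)[:2]: print(d['confidence'],d['bbox'])
E
```

```text
10.5167 [0.56321578 0.13300278 0.20087014] 0.05564883850687443 [-1.60376522 -0.21895523 -3.83456033]
[[263.5 111.5  65.5]
 [257.5 105.5  71. ]
 [264.5 119.5  56.4]
 [264.5 106.5  59.9]]
[0.63   0.1499 0.13  ] [6.88 0.38 0.07]
[0.6329 0.1555 0.13  ] [ 7.32 -0.07  0.07]
[0.6246 0.1474 0.13  ] [6.29 0.46 0.07]
pan_left_top 0.91 [258.4, 112.5] [0.6281 0.1533 0.128 ]
0.62 [198.6, 46.9, 327.5, 182.0]
0.58 [483.4, 294.8, 503.0, 373.4]
```

View pics/w5.png

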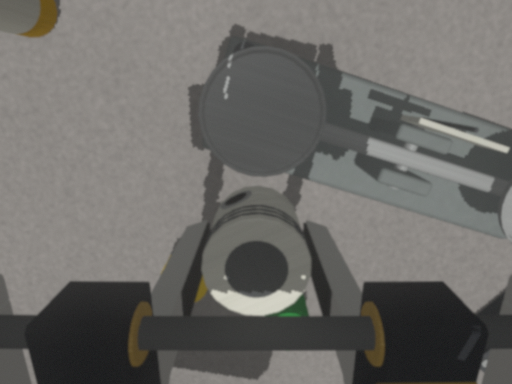

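The left pan (raised) is centred at about (263,111), next to the held piston. I'll align and descend until it touches.

>>> jog_arm(motion=[[3.5, 0.2, 0, 0, 4], [6, 0.3, 0, 0, 4], [6.9, 0.3, 1, 0, 4], [6.9, 0.3, 2.5, 0, 4], [6.9, 0.3, 3.5, 0, 4], [6.9, 0.3, 4, 0, 4], [6.9, 0.3, 4.3, 0, 4], [6.9, 0.3, 4.6, 0, 4], [6.9, 0.3, 4.8, 0, 4], [6.9, 0.3, 4.8, 0, 4]])

```text
time: 11.5
position: [0.6292, 0.1522, 0.1547]
tcp_rot: [[0.953, 0.302, 0.0], [0.302, -0.953, -0.0], [0.0, 0.0, -1.0]]
contact_force: [0.1, 0.1, -3.1]
width: 0.0554
grip_force: 30.0
```

>>> jog_arm(motion=[[0, 0, 0.2, 0, 4], [0, 0, 0.4, 0, 4], [0, 0, 0.5, 0, 4], [0, 0, 0.5, 0, 4]])

```text
time: 11.83
position: [0.6299, 0.1523, 0.1502]
tcp_rot: [[0.953, 0.302, 0.002], [0.302, -0.953, 0.0], [0.002, 0.0, -1.0]]
contact_force: [-0.1, 0.2, 0.3]
width: 0.0558
grip_force: 30.0
```

It's in contact (the weight is carried), so I'm releasing.

>>> jog_arm(motion=[[0, 0, 0, 0, 7.5], [0, 0, 0, 0, 8], [0, 0, 0, 0, 8], [0, 0, 0, 0, 8], [0, 0, 0, 0, 8], [0, 0, -3, 0, 8.5], [0, 0, -6.5, 0, 9.4], [0, 0, -10, 0, 9.4], [-4, 4, -10, 0, 9.4], [-8, 8, -10, 0, 9.4], [-8, 8, -10, 0, 9.4]])

```text
time: 12.75
position: [0.5763, 0.0499, 0.2504]
tcp_rot: [[0.953, 0.303, 0.001], [0.303, -0.953, -0.002], [0.001, 0.002, -1.0]]
contact_force: [0.0, 0.0, 0.2]
width: 0.0943
grip_force: 0.0
```

```bash
python3 - <<'E'
from h import *
s=r.state(); print(s['time'],s['position'],s['contact_force'])
a=snapshot('scene'); b=snapshot('wrist')
o=np.zeros((520+0,800,3),np.uint8); c=cv2.resize(a[130:260,210:330],(480,520),interpolation=cv2.INTER_CUBIC); o[:,:480]=c
o[:240,480:]=cv2.resize(b,(320,240)); cv2.imwrite('pics/s3.png',o); cv2.imwrite('pics/w6.png',b)
E
```

```text
12.75 [0.57631497 0.04985216 0.2503753 ] [0.02366551 0.02344977 0.22193734]
```

View pics/s3.png

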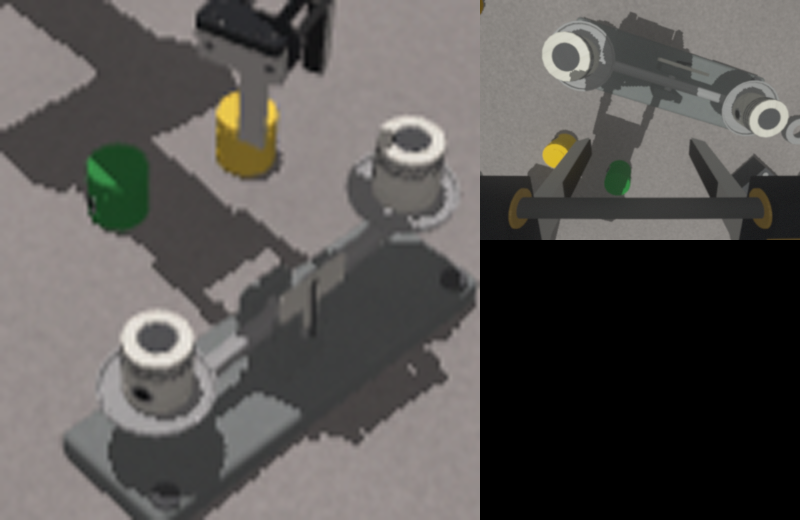

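Both pistons are standing upright on the pans. I'm waiting for the beam to settle, then comparing numerically.

>>> jog_arm(motion=[[0, 0, 0, 0, 9.4], [0, 0, 0, 0, 9.4], [0, 0, 0, 0, 9.4], [0, 0, 0, 0, 9.4], [0, 0, 0, 0, 9.4], [0, 0, 0, 0, 9.4], [0, 0, 0, 0, 9.4], [0, 0, 0, 0, 9.4], [0, 0, 0, 0, 9.4], [0, 0, 0, 0, 9.4], [0, 0, 0, 0, 9.4], [0, 0, 0, 0, 9.4], [0, 0, 0, 0, 9.4], [0, 0, 0, 0, 9.4], [0, 0, 0, 0, 9.4], [0, 0, 0, 0, 9.4], [0, 0, 0, 0, 9.4], [0, 0, 0, 0, 9.4], [0, 0, 0, 0, 9.4], [0, 0, 0, 0, 9.4]])

```text
time: 14.52
position: [0.5773, 0.0517, 0.2495]
tcp_rot: [[0.953, 0.302, 0.0], [0.302, -0.953, -0.0], [-0.0, 0.0, -1.0]]
contact_force: [0.3, -0.3, -0.1]
width: 0.0937
grip_force: 0.0
```

```bash
python3 - <<'E'
from h import *
b=snapshot('wrist'); cv2.imwrite('pics/w7.png',b); a=cv2.imread('pics/w6.png')
s=r.state()
for n,i in(('t0',a),('t1',b)):
    m=((i.min(2)>170)&(np.ptp(i,axis=2)<40)).astype(np.uint8)
    N,l,st,c=cv2.connectedComponentsWithStats(m)
    for k in range(1,N):
        if st[k,4]>300: print(n,st[k],c[k].round(1))
for p in((254-0,0),):pass
E
```

```text
t0 [ 100   51   76   79 2666] [135.1  86. ]
t0 [ 432  161   61   58 1702] [461.6 188.9]
t1 [ 108   59   75   78 2406] [141.6  91.7]
t1 [ 438  168   61   59 1698] [467.6 196.3]
```

The beam hasn't moved in 1.8 s: the left crown is at 75 px and the right at 61 px. So the left pan is up and the right pan is down at its stop, and the first piston (right) is heavier. That agrees with the lifted weights, about 4.4 N against 3.3 N. Next I locate it for the grasp.

```bash
python3 - <<'E'
from h import *
s=r.state()
X=at_z('wrist',(468.2,197),.159,s);print(X,tool_shift([X[0],X[1],.125],s))
X=at_z('wrist',(145,97.5),.187,s);print('left',X)
print(tool_shift([.63,-.128,.125],s))
E
```

```text
[ 0.62842387 -0.12677053  0.159     ] [-0.52 18.56 12.45]
left [0.62834322 0.15368526 0.187     ]
[-0.41 18.73 12.45]
```

>>> jog_arm(motion=[[-0.1, 4, 0, 0, 9.4], [-0.2, 8, 0, 0, 9.4], [-0.3, 12, 0, 0, 9.4], [-0.4, 16, 0, 0, 9.4], [-0.4, 18.7, 0, 0, 9.4], [-0.4, 18.7, 1, 0, 9.4], [-0.4, 18.7, 4, 0, 9.4], [-0.4, 18.7, 7, 0, 9.4], [-0.4, 18.7, 10, 0, 9.4], [-0.4, 18.7, 11.5, 0, 9.4], [-0.4, 18.7, 12.4, 0, 9.4], [-0.4, 18.7, 12.4, 0, 9.4]])

```text
time: 15.57
position: [0.6284, -0.1266, 0.123]
tcp_rot: [[0.953, 0.302, -0.005], [0.302, -0.953, 0.002], [-0.004, -0.003, -1.0]]
contact_force: [0.1, 0.4, -0.1]
width: 0.0939
grip_force: 0.0
```

>>> jog_arm(motion=[[0, 0, 0, 0, 7], [0, 0, 0, 0, 6], [0, 0, 0, 0, 5.4], [0, 0, 0, 0, 4], [0, 0, 0, 0, 4], [0, 0, 0, 0, 4], [0, 0, 0, 0, 4], [0, 0, 0, 0, 4]], grip_force=28)

```text
time: 16.23
position: [0.6301, -0.1274, 0.126]
tcp_rot: [[0.953, 0.302, 0.001], [0.302, -0.953, 0.0], [0.001, -0.0, -1.0]]
contact_force: [-1.0, 1.3, 4.0]
width: 0.0556
grip_force: 28.0
```

Gripped. I'm lifting slowly so the other pan sinks gently.

>>> jog_arm(motion=[[0, 0, -0.2, 0, 4], [0, 0, -0.4, 0, 4], [0, 0, -0.6, 0, 4], [0, 0, -0.8, 0, 4], [0, 0, -1.0, 0, 4], [0, 0, -1.2, 0, 4], [0, 0, -1.4, 0, 4], [0, 0, -1.6, 0, 4], [0, 0, -1.8, 0, 4], [0, 0, -2.0, 0, 4], [0, 0, -2.2, 0, 4], [0, 0, -2.4, 0, 4], [0, 0, -2.6, 0, 4], [0, 0, -2.8, 0, 4], [0, 0, -3.0, 0, 4], [0, 0, -3.2, 0, 4], [0, 0, -3.5, 0, 4], [0, 0, -5, 0, 4], [0, 0, -7.5, 0, 4], [0, 0, -8, 0, 4]])

```text
time: 17.9
position: [0.6315, -0.1282, 0.2087]
tcp_rot: [[0.953, 0.302, 0.005], [0.302, -0.953, -0.002], [0.004, 0.003, -1.0]]
contact_force: [1.7, -0.5, -3.4]
width: 0.0555
grip_force: 28.0
```

>>> jog_arm(motion=[[-3, 1, 0, 0, 4], [-6.5, 2, 0, 0, 4], [-10.5, 3.2, 0, 0, 4], [-14.5, 4.4, 0, 0, 4], [-18.5, 5.6, 0, 0, 4], [-22.5, 6.8, 0, 0, 4], [-26, 7.9, 0, 0, 4], [-28.5, 8.6, 0, 0, 4], [-29.7, 9, 0, 0, 4], [-29.7, 9, 0, 0, 4], [-29.7, 9, 0, 0, 4], [-29.7, 9, 0, 0, 4]])

```text
time: 18.9
position: [0.3745, -0.3027, 0.2053]
tcp_rot: [[0.953, 0.302, 0.001], [0.302, -0.953, 0.001], [0.001, -0.0, -1.0]]
contact_force: [-0.1, -0.2, -3.8]
width: 0.0554
grip_force: 28.0
```

```bash
python3 - <<'E'
from h import *
s=r.state(); print(s['time'],s['position'],s['width'],s['contact_force'])
im=snapshot('wrist'); cv2.imwrite('pics/w8.png',im)
for th,z in(('platen_top',.06),('fixture_top',.05)):
    for d in tip_of('wrist',th)[:2]: print(th,d['confidence'],d['location'],at_z('wrist',d['location'],z,s).round(4))
for lo,hi in((15,30),(30,50)):
    cs=cv2.HoughCircles(im[:250,:,1],cv2.HOUGH_GRADIENT,1,5,param1=60,param2=15,minRadius=lo,maxRadius=hi); print(None if cs is None else cs[0][:5])
E
```

```text
18.9 [ 0.37451809 -0.30270622  0.20527271] 0.05540314647529013 [-0.12906672 -0.16279872 -3.81964649]
platen_top 0.77 [259.2, 110.0] [ 0.4381 -0.2841  0.06  ]
fixture_top 0.96 [260.8, 106.6] [ 0.4413 -0.2848  0.05  ]
[[478.5  28.5  16.1]
 [198.5  98.5  27.1]]
[[257.5 106.5  37.1]
 [254.5 228.5  44.9]
 [259.5 247.5  44.9]
 [258.5 233.5  49.4]
 [256.5 221.5  38. ]]
```

View pics/w8.png

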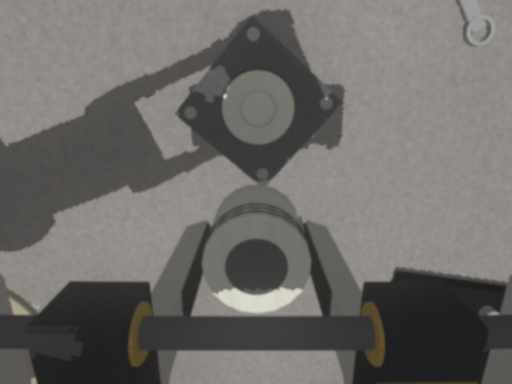

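The wrist view shows the platen disc centred at about (258,107) with the spigot on it, the block's bolts around it, and the held piston's crown at about (257,258).

```bash
python3 - <<'E'
from h import *
im=cv2.imread('pics/w8.png'); g=im[:,:,1]
sub=np.zeros_like(g); cv2.circle(sub,(258,107),48,255,-1)
t,_=cv2.threshold(g[sub>0].reshape(-1,1),0,255,cv2.THRESH_OTSU)
m=((g>t)&(sub>0)).astype(np.uint8); m=cv2.morphologyEx(m,cv2.MORPH_OPEN,np.ones((9,9)))
N,l,st,c=cv2.connectedComponentsWithStats(m); k=1+np.argmax(st[1:,4])
cn=max(cv2.findContours((l==k).astype(np.uint8),0,1)[0],key=len); pc=cv2.fitEllipse(cv2.convexHull(cn)); print('platen',t,pc,st[k])
s=r.state(); R=np.array(s['tcp_rot'])
for p,z in((pc[0],.061),((258.5,107),.061),((258.25,105.75),.05)):
    X=at_z('wrist',p,z,s); print(X.round(4),tool_shift(X,s))
# held crown
E=cv2.Canny(g,40,100); ys,xs=np.nonzero(E[200:316,195:320]); print(len(xs))
cs=cv2.HoughCircles(cv2.GaussianBlur(g,(3,3),0)[195:320,190:325],cv2.HOUGH_GRADIENT,1,3,param1=60,param2=12,minRadius=50,maxRadius=58); print(cs[0][:4]+[190,195,0])
for p in(cs[0][0][:2]+[190,195],(257,259)):
    X=at_z('wrist',p,s['position'][2]+.0335,s); print('crown',tool_shift(X,s))
E
```

```text
platen 86.0 ((257.56219482421875, 106.80752563476562), (72.50975799560547, 74.14934539794922), 170.23663330078125) [ 222   71   72   73 4227]
[ 0.4408 -0.2814  0.061 ] [ 6.920e+00 -1.000e-02  1.443e+01]
[ 0.4409 -0.2823  0.061 ] [ 6.91  0.08 14.43]
[ 0.4416 -0.2819  0.05  ] [ 6.98  0.06 15.53]
998
[[255.5        255.5         57.40000153]
 [255.5        267.5         55.20000076]
 [257.5        258.5         54.09999847]
 [257.5        262.5         50.70000076]]
crown [ 0.45 -0.2  -3.35]
crown [ 0.25 -0.13 -3.35]
```

>>> jog_arm(motion=[[3.5, 0.1, 0, 0, 4], [6, 0.1, 2, 0, 4], [6.7, 0.15, 5, 0, 4], [6.7, 0.15, 8, 0, 4], [6.7, 0.15, 9.5, 0, 4], [6.7, 0.15, 10.5, 0, 4], [6.7, 0.15, 10.5, 0, 4], [6.7, 0.15, 10.5, 0, 4]])

```text
time: 19.72
position: [0.439, -0.2844, 0.1006]
tcp_rot: [[0.953, 0.303, 0.0], [0.303, -0.953, -0.0], [0.0, 0.0, -1.0]]
contact_force: [-0.6, 0.7, -4.9]
width: 0.0555
grip_force: 28.0
```

>>> jog_arm(motion=[[0, 0, 0.2, 0, 4], [0, 0, 0.4, 0, 4], [0, 0, 0.6, 0, 4], [0, 0, 0.6, 0, 4]])

```text
time: 20.05
position: [0.4386, -0.2847, 0.0949]
tcp_rot: [[0.953, 0.302, 0.001], [0.302, -0.953, -0.001], [0.001, 0.001, -1.0]]
contact_force: [0.1, -0.9, -3.8]
width: 0.056
grip_force: 28.0
```

>>> jog_arm(motion=[[0, 0, 0.2, 0, 4], [0, 0, 0.4, 0, 4], [0, 0, 0.4, 0, 4]])

```text
time: 20.3
position: [0.4397, -0.2843, 0.0906]
tcp_rot: [[0.954, 0.301, 0.003], [0.301, -0.954, 0.0], [0.003, 0.001, -1.0]]
contact_force: [4.6, 1.5, -3.2]
width: 0.0558
grip_force: 28.0
```

The spigot has entered but is pushing toward +x, so I'm nudging that way.

>>> jog_arm(motion=[[0.15, 0, 0, 0, 4], [0.15, 0, 0.2, 0, 4], [0.15, 0, 0.3, 0, 4], [0.15, 0, 0.3, 0, 4]])

```text
time: 20.63
position: [0.4397, -0.2838, 0.0871]
tcp_rot: [[0.953, 0.302, -0.0], [0.302, -0.953, 0.0], [-0.0, -0.0, -1.0]]
contact_force: [2.4, 0.8, -3.2]
width: 0.0553
grip_force: 28.0
```

>>> jog_arm(motion=[[0.15, 0, 0.1, 0, 4], [0.15, 0, 0.2, 0, 4], [0.15, 0, 0.3, 0, 4], [0.15, 0, 0.3, 0, 4]])

```text
time: 20.97
position: [0.4404, -0.2837, 0.0848]
tcp_rot: [[0.953, 0.302, -0.001], [0.302, -0.953, -0.0], [-0.001, 0.0, -1.0]]
contact_force: [-3.9, 1.0, 4.7]
width: 0.0559
grip_force: 28.0
```

>>> jog_arm(motion=[[-0.07, 0, 0.1, 0, 4], [-0.07, 0, 0.2, 0, 4], [-0.07, 0, 0.3, 0, 4], [-0.07, 0, 0.4, 0, 4], [-0.07, 0, 0.5, 0, 4], [-0.07, 0, 0.5, 0, 4]])

```text
time: 21.47
position: [0.4404, -0.2837, 0.0792]
tcp_rot: [[0.953, 0.302, -0.0], [0.302, -0.953, 0.0], [-0.0, -0.0, -1.0]]
contact_force: [-2.2, 0.8, 2.7]
width: 0.0558
grip_force: 28.0
```

>>> jog_arm(motion=[[0, 0, 0.06, 0, 4], [0, 0, 0.12, 0, 4], [0, 0, 0.18, 0, 4], [0, 0, 0.24, 0, 4], [0, 0, 0.24, 0, 4]])

```text
time: 21.88
position: [0.4404, -0.2837, 0.0769]
tcp_rot: [[0.953, 0.302, -0.0], [0.302, -0.953, 0.0], [-0.0, -0.0, -1.0]]
contact_force: [-2.8, 1.8, 3.2]
width: 0.0557
grip_force: 28.0
```

>>> jog_arm(motion=[[0, 0, 0.04, 0, 4], [0, 0, 0.08, 0, 4], [0, 0, 0.12, 0, 4]])

```text
time: 22.13
position: [0.4404, -0.2837, 0.0758]
tcp_rot: [[0.953, 0.302, -0.0], [0.302, -0.953, 0.0], [-0.0, -0.0, -1.0]]
contact_force: [-4.1, 1.5, 4.7]
width: 0.0559
grip_force: 28.0
```

>>> jog_arm(motion=[[-0.03, 0, 0.03, 0, 4], [-0.05, 0, 0.06, 0, 4], [-0.05, 0, 0.06, 0, 4]])

```text
time: 22.38
position: [0.4403, -0.2837, 0.0752]
tcp_rot: [[0.953, 0.302, 0.001], [0.302, -0.953, 0.0], [0.001, -0.0, -1.0]]
contact_force: [-2.1, 0.8, 3.7]
width: 0.0553
grip_force: 28.0
```

>>> jog_arm(motion=[[0, 0, 0.03, 0, 4], [0, 0, 0.06, 0, 4], [0, 0, 0.06, 0, 4]])

```text
time: 22.63
position: [0.4404, -0.2837, 0.0751]
tcp_rot: [[0.953, 0.302, 0.001], [0.302, -0.953, 0.0], [0.001, 0.0, -1.0]]
contact_force: [-2.8, 3.3, 6.1]
width: 0.0554
grip_force: 28.0
```

>>> jog_arm(motion=[[0, 0, 0.03, 0, 4], [0, 0, 0.03, 0, 4]])

```text
time: 22.8
position: [0.4403, -0.2837, 0.075]
tcp_rot: [[0.953, 0.302, 0.001], [0.302, -0.953, 0.0], [0.001, 0.0, -1.0]]
contact_force: [-2.1, 2.6, 7.7]
width: 0.0557
grip_force: 28.0
```

>>> jog_arm(motion=[[0, 0, 0.03, 0, 4], [0, 0, 0.03, 0, 4]])

```text
time: 22.97
position: [0.4404, -0.2837, 0.075]
tcp_rot: [[0.953, 0.302, 0.001], [0.302, -0.953, -0.0], [0.001, 0.0, -1.0]]
contact_force: [-2.5, 3.8, 10.6]
width: 0.0557
grip_force: 28.0
```

>>> jog_arm(motion=[[0, 0, 0.04, 0, 4], [0, 0, 0.05, 0, 4], [0, 0, 0.05, 0, 4], [0, 0, 0.05, 0, 4]])

```text
time: 23.3
position: [0.4404, -0.2837, 0.075]
tcp_rot: [[0.953, 0.302, 0.001], [0.302, -0.953, -0.0], [0.001, 0.0, -1.0]]
contact_force: [-3.2, 5.0, 13.3]
width: 0.0555
grip_force: 28.0
```

>>> jog_arm(motion=[[0, 0, 0.02, 0, 4], [0, 0, 0.02, 0, 4], [0, 0, 0.02, 0, 4], [0, 0, 0.02, 0, 4], [0, 0, 0.02, 0, 4], [0, 0, 0.02, 0, 4]])

```text
time: 23.8
position: [0.4404, -0.2837, 0.075]
tcp_rot: [[0.953, 0.302, 0.001], [0.302, -0.953, -0.0], [0.001, 0.001, -1.0]]
contact_force: [-3.9, 3.9, 14.1]
width: 0.0557
grip_force: 28.0
```

It held at about 18 N (14 N plus the piston's weight) with the position stalled. I'm easing off, releasing and backing away.

>>> jog_arm(motion=[[0, 0, -0.1, 0, 4], [0, 0, -0.2, 0, 5.4], [0, 0, -0.2, 0, 7], [0, 0, -0.2, 0, 8], [0, 0, -0.2, 0, 8.5], [0, 0, -0.2, 0, 8.5]])

```text
time: 24.3
position: [0.4405, -0.2843, 0.0753]
tcp_rot: [[0.953, 0.302, 0.001], [0.302, -0.953, -0.001], [0.0, 0.001, -1.0]]
contact_force: [0.2, -0.1, -0.6]
width: 0.0791
grip_force: 0.0
```

>>> jog_arm(motion=[[0, 0, -2, 0, 8.5], [0, 0, -5, 0, 8.5], [0, 0, -9, 0, 8.5], [-2, 0, -13, 0, 8.5], [-5, 0, -14, 0, 8.5], [-7, 0, -14, 0, 8.5], [-7, 0, -14, 0, 8.5], [-7, 0, -14, 0, 8.5]])

```text
time: 24.97
position: [0.3732, -0.3053, 0.2157]
tcp_rot: [[0.954, 0.3, 0.001], [0.3, -0.954, -0.001], [0.001, 0.001, -1.0]]
contact_force: [0.9, -0.1, 0.2]
width: 0.0849
grip_force: 0.0
```

```bash
python3 - <<'E'
from h import *
s=r.state(); print(s['time'],s['position'],s['contact_force'],s['width'])
im=snapshot('wrist'); cv2.imwrite('pics/w9.png',im); g=im[:,:,1]
cs=cv2.HoughCircles(cv2.GaussianBlur(g,(3,3),0)[:230],cv2.HOUGH_GRADIENT,1,5,param1=60,param2=15,minRadius=28,maxRadius=48); print(cs[0][:5])
for c in cs[0][:2]:
    X=at_z('wrist',c[:2],.108,s); e=at_z('wrist',(c[0]+c[2],c[1]),.108,s); print(X.round(4),'rad',np.linalg.norm(e-X))
for d in tip_of('wrist','piston_a_mid')[:2]: print(d['confidence'],d['location'],at_z('wrist',d['location'],.079,s).round(4))
m=silhouettes('wrist','platen'); print([(d['confidence'],d['bbox'],int(d['mask'].sum())) for d in m[:2]])
m=silhouettes('wrist','piston_a_mid'); print([(d['confidence'],d['bbox']) for d in m[:2]])
sc=snapshot('scene'); cv2.imwrite('pics/s4.png',sc)
for d in tip_of('scene','piston_a_mid')[:4]: print(d['confidence'],d['location'],'at pan',at_z('scene',d['location'],.13).round(3),'at fix',at_z('scene',d['location'],.079).round(3))
E
```

```text
24.9667 [ 0.37322185 -0.30529594  0.21565504] [ 0.85458864 -0.0817888   0.17096534] 0.08494242283985068
[[255.5 102.5  33.5]
 [256.5 108.5  33. ]
 [250.5 105.5  38.6]
 [260.5 104.5  38.3]
 [252.5  98.5  29.1]]
[ 0.4437 -0.281   0.108 ] rad 0.02874854088414481
[ 0.4392 -0.2834  0.108 ] rad 0.02845849170182649
[(0.76, [223.6, 71.8, 281.5, 99.8], 360), (0.62, [176.7, 16.1, 334.0, 186.0], 10563)]
[]
0.84 [308.0, 175.5] at pan [0.617 0.147 0.13 ] at fix [0.586 0.188 0.079]
0.67 [358.1, 174.0] at pan [0.725 0.278 0.13 ] at fix [0.698 0.325 0.079]
0.64 [268.8, 163.3] at pan [0.487 0.09  0.13 ] at fix [0.45  0.128 0.079]
```

```bash
python3 - <<'E'
from h import *
for n,c0 in(('w9',(256,104)),):
    g=cv2.imread(f'pics/{n}.png'); m=((g.min(2)>150)).astype(np.uint8); 
    N,l,st,c=cv2.connectedComponentsWithStats(m)
    for k in range(1,N):
        if st[k,4]>150:
            cn=cv2.findContours((l==k).astype(np.uint8),0,1)[0][0]; print(st[k],cv2.fitEllipse(cv2.convexHull(cn)))
for d in silhouettes('scene','piston_a_mid')[:4]:
    cn=max(cv2.findContours(d['mask'].astype(np.uint8),0,1)[0],key=len); print(round(d['confidence'],2),d['bbox'],cv2.minAreaRect(cn))
cam=camera_model('scene'); R=np.array(cam['R']);t=np.array(cam['t'])
def pj(X):
    v=R@np.array(X)+t; u=v[:2]/v[2]; u=u*(1+cam['k1']*(u@u)); return np.round([cam['fx']*u[0]+cam['cx'],cam['fy']*u[1]+cam['cy']])
print('left crown low/high',pj([.629,.152,.159]),pj([.629,.152,.187]),'fix crown',pj([.44,-.283,.108]))
E
```

```text
0.66 [303.9, 163.8, 321.4, 189.9] ((310.0, 177.0), (22.0, 16.0), 90.0)
0.62 [263.8, 155.5, 279.6, 173.7] ((271.0, 162.5), (19.0, 14.0), 90.0)
left crown low/high [312. 170.] [313. 164.] fix crown [172. 216.]
```

The left piston stands upright on its lowered pan (box 304–321 × 164–190, crown expected at (312,170)). The heavier one stalled at exactly the home height (lower rim at 0.050 m). Handing in.

```bash
python3 -c "
from h import *
print(r.sign_off())"
```

```text
the job is handed in; nothing more can be done
None
```

I handed the job in: the piston on the right pan was heavier and is now pressed home on the fixture at about 18 N, and the lighter one stands on the left pan. The hand-in gave no verdict, and I had no pictures left to look at the final state, so the seating rests on the height and force readings.

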